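Shut the tap and swing its spout over the round bowl

TASK

Shut the dripping tap: with a finger, gently push a spoke of the cross handle clockwise (seen from above) until it comes to its stop. Then push the tap's spout round until its outlet hangs over the middle of the round bowl, to catch the last drips. Leave the bowl, the square-cornered tub and everything else where it stands, and only push: grip nothing and pick nothing up.

Things in the scene. Friction and masses are not known exactly. Their poses are not given: they have to be found in the camera images.
- tap: Fixed steel pillar tap standing on a 400 x 560 mm dark grey plastic drip board 4 mm thick. Origin on the axis of the tap's upright column (36 mm diameter) at the level of the counter; z up along the column. The board reaches 290 mm to -x and 110 mm to +x of the column, and 280 mm to either side in y. The bowl and the tub stand on the -x half of the board, one on the +y side and one on the -y side (either way round). The loose things stand on the board.
- handle (a joint): Turn of the cross handle about the vertical column axis, rad: 0 is fully shut (a hard stop; pressing on it with more than 35 N, or gripping, harms the tap); it grows counter-clockwise seen from above, up to 1.7 wide open. It starts open by 0.7 to 1.3. It is held by light friction (about 0.12 N m: some 3 N on a spoke), has no spring, and stays where it is left.
- hub (a point): Centre of the cross handle on the column axis, 243 mm above the counter, level with the middle of the spokes. The handle has four equal round spokes, 90 degrees apart, 12 mm thick, with 18 mm balls centred 56 mm from the axis; its hub is 34 mm in diameter and ends 262 mm above the counter. When shut, the spokes lie along the tap's x and y axes. The spout passes below with its top at 176 mm (its 50 mm wide collar reaches 188 mm).
- spoke_end (a point): Centre of the end ball of one spoke, 56 mm from the axis (at the tap's -x side when shut); it turns with the handle.
- spout (a joint): Swing of the spout about the vertical column axis, rad: at 0 the spout points along the tap's -x axis; it grows counter-clockwise seen from above, limits -1.3 to 1.3. It starts within 0.25 of 0. It is held by friction (about 0.3 N m), has no spring, and stays where it is left.
- outlet (a point): Centre of the mouth of the spout: 190 mm from the column axis, 113 mm above the counter. The spout is a level tube 22 mm thick, its middle line 165 mm above the counter, running out from the column and bent down at its end.
- spout_mid (a point): Point on the middle line of the spout's level tube, 150 mm from the column axis, 165 mm above the counter: a good place to push sideways.
- bowl: Loose round steel bowl, 170 mm across the rim, 65 mm high. Origin at the centre of its underside; z up. Its centre lies about 190 mm from the column axis.
- tub: Loose rectangular open steel tub, 150 x 160 mm, 65 mm high; not the round one. Origin at the centre of its underside.
- tumbler: Loose drinking glass, 68 mm across, 100 mm high, to one side of or behind the tap. Origin at the centre of its underside.
- soap: Loose soap bottle, 60 mm across, 150 mm high, to one side of or behind the tap. Origin at the centre of its underside.
- spice: Loose spice jar, 46 mm across, 90 mm high, to one side of or behind the tap. Origin at the centre of its underside.
Mind the look-alikes: they are no part of the job. Leave any pink or yellow look-alike of the bowl alone.

How it is judged:
By the outcome, as a careful person would: the job done as asked, in the order asked, and still so for the second after the job is handed in, with the robot touching nothing.
It also fails if it takes over 54 s, if anything falls off the work surface, if the arm or the gripper's body presses on something with over 40 N, if the wrist force passes 120 N, or if a joint passes its speed limit or range.

ROBOT

A 6-joint arm with a two-finger parallel gripper is mounted at the origin on the work surface. World frame = base frame: x ahead of the robot, y to its left, z up, the work surface at z = 0. Lengths are in m, angles in rad, forces in N, time in s.
With the tool pointing down it reaches from about 0.275 to 0.875 m from the base axis. Payload 12.5 kg.
Tool frame: the origin (TCP) lies midway between the tips of the shut fingers; the grasp point (between the pads) lies 19 mm behind it; x points along the fingers, y is the direction in which the jaws open and shut, and the axes are right-handed (so a half turn about x gives the same grasp; the last joint's range is limited). The gripper opens to 85 mm and grips with 20 to 120 N. Pads are 22 mm wide; open, the fingers measure 114 mm over their backs; the gripper's body (76 mm by 85 mm) begins 54 mm behind the grasp point. The pads swing forward as they close: fully open they stand 13 mm farther back than shut.
Start: joints at [1.027, 0.351, 1.652, -0, 1.139, -0.085], TCP at [0.244, 0.493, 0.198] pointing down, gripper open.
Joint ranges: [-2.75, 2.75], [-0.79, 2.1], [0.01, 2.65], [-1.57, 4.71], [0.07, 3.14], [-2.87, 2.87]. Speed limits (rad/s): [2.22, 2.22, 2.79, 3.14, 3.14, 3.14].

INTERFACE

Orientations are given as a unit quaternion [x, y, z, w].
In Python, from bench import ctrl gives the robot as it stands.
- The arm moves only by the tool apply_moves, never from a script. Its argument "moves" is a list of rows, each a list of 3 entries, a list of its own where there are three numbers: the shift along the tool's x, y, z in m, then the turn, a rotation vector about the tool's x, y, z in rad, then the opening, from 0 (shut) to 1 (fully open). A call has 1 to 20 rows; each row shifts and turns the pose as measured when the row begins, along the tool's axes as they then stand; what a row does not reach is not made up. A row lasts 1/12 s, in which the tool goes at most 41.7 mm and 7.16 degrees, less where a joint would pass 70% of its speed; a pose out of reach is approached as far as the arm can. A call with a gripper value outside its range is refused whole. The fingers move at their own pace and stop on an object; the grip force is fixed at half the most. Time passes only in rows, so rows that do not move let the fingers close. It gives the time, the measured TCP pose, the force and the opening at its end, in the units of the state.
- ctrl.get_state(): the state, without advancing time (a new reading comes with each control period).
- ctrl.camera(name): name is "scene" or "top" or "wrist"; returns a dict with "frame" (420x560x3 uint8, blue, green, red), "camera_matrix" (3x3 intrinsics, pixels), "R" (3x3) and "t" (3): a world point X has camera coordinates R X + t. Camera axes: x right, y down, z forward; pixel columns grow to the right and rows downward; lengths in m; the calibration is good to about 2 mm. A picture is of the moment at which its call begins. There is no depth.
- ctrl.hand_in(): hands the job in, once; it reports no verdict.
The state is a dict: "time": time; "joint_pos": joint angles; "qvel": joint speeds; "tau": joint torques, N m; "position": TCP position; "tcp_rot": TCP orientation; "ft_force": force on the tool from outside, world axes, zero at the start; "wrist_torque": the same for the moment, N m; "grip_width": finger opening in m.
Only numpy, scipy, OpenCV 4.12 (cv2) and the standard library are available. Lean on these libraries where they do the work, as an engineer would, in place of code of your own. Each camera call takes 0.05 s, during which the arm holds its last target. There are 200 camera calls.

## Working session

There is one attempt and no reset: what is moved stays moved. The work goes in short steps, Python scripts to look and compute and a tool call to move; the robot and the scene stay as the last step left them, time stands still between calls to the robot, and variables do not carry over. Pictures are saved under pics/ and viewed, about 8 in all and at most 12, crops included, and the job is handed in when it is done.

Besides the shell and the picture viewer there is one more tool, called in YAML: its name, and indented under it one key for each argument. apply_moves: Moves the arm, as the interface text tells. Its arguments: {"type":"object","properties":{"moves":{"type":"array"}},"required":["moves"]}

```bash
mkdir -p pics; cat > h.py <<'E'
import numpy as np, cv2
from bench import ctrl
from scipy.spatial.transform import Rotation as Ro
def ray(c,u,v):
    K,R,t=[np.array(c[k]) for k in("camera_matrix","R","t")]
    d=R.T@np.linalg.inv(K)@np.array([u,v,1.]);return -R.T@t,d
def onz(c,u,v,z):
    o,d=ray(c,u,v);return o+d*(z-o[2])/d[2]
def proj(c,X):
    K,R,t=[np.array(c[k]) for k in("camera_matrix","R","t")]
    p=K@(R@np.array(X)+t);return p[:2]/p[2]
E
python3 - <<'E'
from h import *
s=ctrl.get_state();print(s)
ims=[]
for n in("top","scene"):
    c=ctrl.camera(n);print(n,-np.array(c["R"]).T@c["t"]);cv2.imwrite(f"pics/{n}0.png",c["frame"])
    np.savez(f"{n}0.npz",**c)
E
```

```text
{'time': 0.0, 'joint_pos': array([ 1.02741559e+00,  3.51243660e-01,  1.65241740e+00, -2.57061971e-05,
        1.13910904e+00, -8.46117255e-02]), 'qvel': array([-3.30899583e-04,  6.95108692e-04,  1.68505583e-03,  1.41847174e-05,
       -1.07124476e-05,  9.57685748e-04]), 'tau': array([-6.89399476e-04, -5.06092572e+01, -2.91408366e+01, -1.57103973e-04,
        4.42811273e-03,  1.27422186e-05]), 'position': array([0.24336212, 0.49281726, 0.19785693]), 'tcp_rot': array([ 0.16037844,  0.68870667, -0.16117541,  0.68846522]), 'ft_force': array([-0.15614099, -0.6141524 , -0.08926499]), 'wrist_torque': array([-0.012882  , -0.02062178,  0.03918052]), 'grip_width': 0.08509499300049614}
top [0.44449496 0.06258222 1.28844478]
scene [ 1.00113355 -0.60646443  0.85008946]
```

View pics/top0.png

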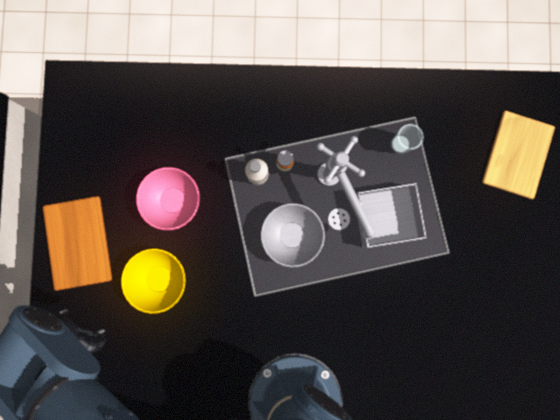

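View pics/scene0.png

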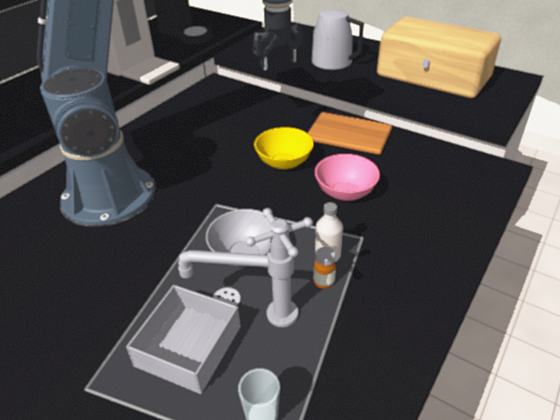

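Top: the tap's base is at about (328,174), its hub at (342,158). The round steel bowl is at (292,235), the tub at (393,215), and the pink (168,198) and yellow (153,281) bowls are the look-alikes. Next I measure the board corners, the bowl rim and the handle, with a close crop.

```bash
python3 - <<'E'
from h import *
c=dict(np.load("top0.npz"));s=dict(np.load("scene0.npz"))
P=np.array([onz(c,u,v,.004)[:2] for u,v in((225,158),(417,118),(449,252),(255,296))])
print(P.round(3),[np.linalg.norm(P[i]-P[(i+1)%4]).round(3) for i in range(4)])
ex=(P[0]+P[1]-P[2]-P[3]);ex/=np.linalg.norm(ex)
ctr=P.mean(0);col=ctr+ex*.09
print("yaw",np.degrees(np.arctan2(ex[1],ex[0])),"col",col)
X=np.r_[col,.243];print("hub pix top",proj(c,np.r_[col,.262]),"scene",proj(s,np.r_[col,.262]))
g=c["frame"];
cr=lambda f,x,y,w,h,k:cv2.resize(f[y:y+h,x:x+w],None,fx=k,fy=k,interpolation=cv2.INTER_CUBIC)
a=cr(g,240,125,200,150,4)
cv2.imwrite("pics/c1.png",a)
cv2.imwrite("pics/c2.png",cr(s["frame"],170,190,160,120,5))
# bowl rim by brightness mask
gg=cv2.cvtColor(g,cv2.COLOR_BGR2GRAY)
m=((gg>95)*255).astype('uint8');m[:, :250]=0;m[:200]=0;m[:,326:]=0;m[275:]=0
cs,_=cv2.findContours(m,cv2.RETR_EXTERNAL,cv2.CHAIN_APPROX_NONE);k=max(cs,key=cv2.contourArea)
e=cv2.fitEllipse(cv2.convexHull(k));print(e)
b=onz(c,*e[0],.065);print("bowl",b,"r",np.linalg.norm(onz(c,e[0][0]+e[1][0]/2,e[0][1],.065)-b),"dist",np.linalg.norm(b[:2]-col))
E
```

```text
[[ 0.667  0.213]
 [ 0.796 -0.334]
 [ 0.416 -0.424]
 [ 0.281  0.116]] [np.float64(0.561), np.float64(0.391), np.float64(0.557), np.float64(0.398)]
yaw 13.697563374791459 col [ 0.62723478 -0.08579826]
hub pix top [342.93382999 158.61621729] scene [275.32175227 224.51993761]
((292.5966796875, 234.95065307617188), (64.52422332763672, 65.01132202148438), 158.16978454589844)
bowl [0.45238279 0.01766932 0.065     ] r 0.08643190623994253 dist 0.20317174911344724
```

View pics/c1.png

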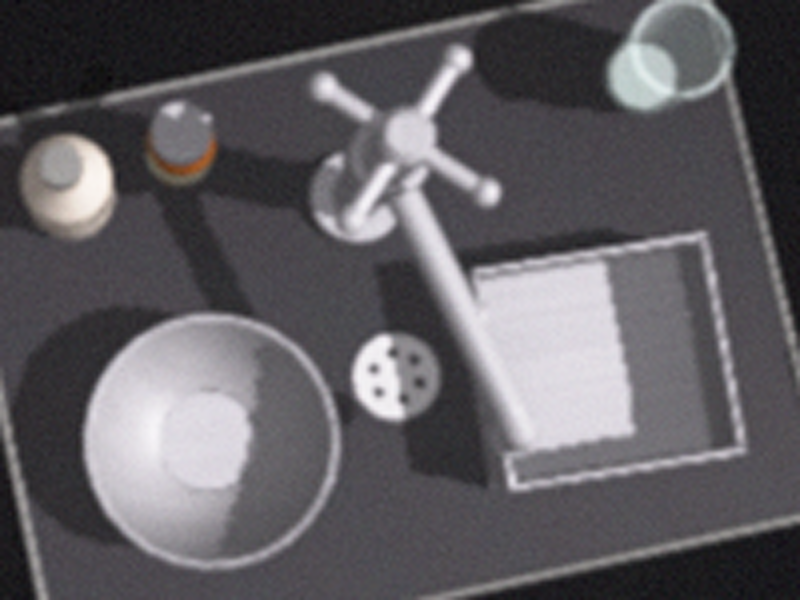

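View pics/c2.png

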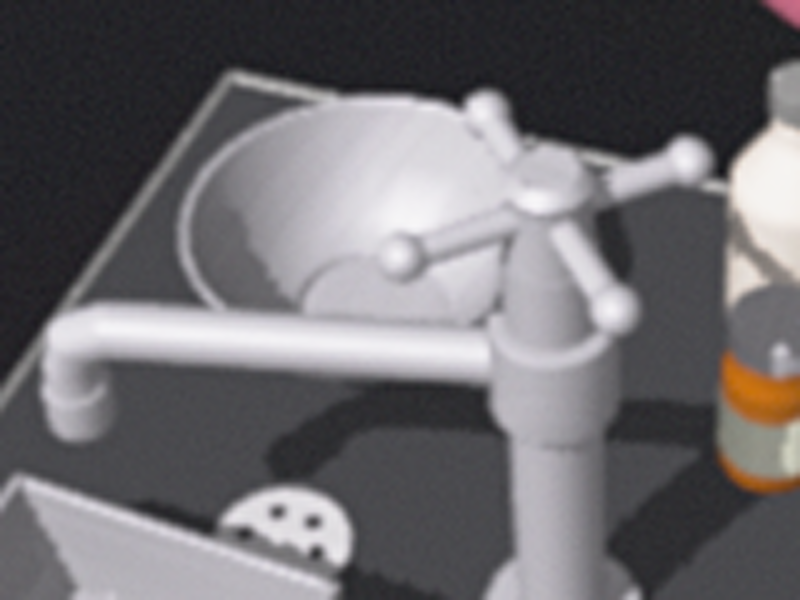

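Crop 1 shows the four handle balls at (321,146), (355,140), (362,173) and (329,179), the hub end at (343,159) and the spout end at (370,235) over the tub. The chosen bowl is the round steel one, and the tub is square.

```bash
python3 - <<'E'
from h import *
c=dict(np.load("top0.npz"));s=dict(np.load("scene0.npz"))
B=np.array([onz(c,240+u/4-.4,125+v/4-.4,.243)[:2] for u,v in((324,86),(459,59),(488,191),(355,217))])
S=np.array([onz(s,170+u/5-.4,190+v/5-.4,.243)[:2] for u,v in((488,110),(690,160),(615,310),(403,256))])
for Q in(B,S):
    m=Q.mean(0);d=Q-m;print("col",m,np.linalg.norm(d,axis=1).round(4),(np.degrees(np.arctan2(d[:,1],d[:,0]))).round(1))
o=onz(c,370-.4,235-.4,.17)[:2];m=B.mean(0);print("spoutend",o,np.linalg.norm(o-m),np.degrees(np.arctan2(*(o-m)[::-1])))
print("tum",onz(c,410,136,.1),"soap",onz(c,255,165,.15),"spice",onz(c,286,157,.09))
b=np.array([.4524,.0177]);print("bowl dist",np.linalg.norm(b-m),"ang",np.degrees(np.arctan2(*(b-m)[::-1])))
E
```

```text
col [ 0.62934895 -0.08459781] [0.0565 0.0558 0.0561 0.0551] [  58.7  -32.3 -122.   148.1]
col [ 0.6307304  -0.07894408] [0.0579 0.0566 0.057  0.0567] [ 147.1   58.   -32.9 -121.1]
spoutend [ 0.45724886 -0.16697054] 0.19079755621746106 -154.4226982523581
tum [ 0.72083846 -0.2856148   0.1       ] soap [0.62546011 0.11945789 0.15      ] spice [0.65847741 0.0406675  0.09      ]
bowl dist 0.20439122253284137 ang 149.96691365926873
```

```bash
cat >> h.py <<'E'
def to(x,y,z):
    s=ctrl.get_state();R=Ro.from_quat(s["tcp_rot"]).as_matrix();d=np.array([x,y,z])-s["position"]
    print("pos",s["position"].round(4),"F",s["ft_force"].round(1),"tool shift",(R.T@d).round(4),"joints",s["joint_pos"].round(2),"t",s["time"])
    print(R.round(3).tolist(), "fix rotvec to x down,y=+world y:",(Ro.from_matrix(R).inv()*Ro.from_matrix(np.array([[0,0,1],[0,1,0],[-1,0,0]]))).as_rotvec().round(3))
E
python3 -c "
from h import *
to(.581,-.094,.34)"
```

```text
pos [0.2434 0.4929 0.1979] F [ 0.2 -0.6 -0.2] tool shift [-0.1418 -0.3768  0.5626] joints [ 1.03  0.35  1.65  0.    1.14 -0.08] t 0.1
[[-0.001, 0.443, 0.897], [-0.001, 0.897, -0.443], [-1.0, -0.001, -0.0]] fix rotvec to x down,y=+world y: [-0.459 -0.     0.001]
```

apply_moves:
  moves:
    - [[-0.035,0,0],[-0.115,0,0],0]
    - [[-0.035,0,0],[-0.115,0,0],0]
    - [[-0.035,0,0],[-0.115,0,0],0]
    - [[-0.035,0,0],[-0.114,0,0],0]
    - [[0,-0.033,0.018],[0,0,0],0]
    - [[0,-0.033,0.018],[0,0,0],0]
    - [[0,-0.033,0.018],[0,0,0],0]
    - [[0,-0.033,0.018],[0,0,0],0]
    - [[0,-0.033,0.018],[0,0,0],0]
    - [[0,-0.033,0.018],[0,0,0],0]
    - [[0,-0.033,0.018],[0,0,0],0]
    - [[0,-0.033,0.018],[0,0,0],0]
    - [[0,-0.033,0.018],[0,0,0],0]
    - [[0,-0.033,0.018],[0,0,0],0]
    - [[0,-0.033,0.018],[0,0,0],0]
    - [[0,-0.033,0.018],[0,0,0],0]
    - [[0,-0.033,0.018],[0,0,0],0]
    - [[0,-0.033,0.018],[0,0,0],0]

```text
time: 1.6
position: [0.5118, 0.0192, 0.3424]
tcp_rot: [-0.014, 0.709, 0.01, 0.705]
ft_force: [0.6, 0.1, -0.0]
grip_width: 0.0002
```

```bash
python3 -c "
from h import *
to(.581,-.094,.33)"
```

```text
pos [0.5118 0.0192 0.3424] F [ 0.6  0.1 -0. ] tool shift [ 0.0127 -0.1154  0.0654] joints [-0.05  0.17  1.53 -0.01  1.44 -1.65] t 1.6
[[-0.005, -0.034, 0.999], [-0.006, 0.999, 0.034], [-1.0, -0.006, -0.006]] fix rotvec to x down,y=+world y: [ 0.034 -0.006  0.006]
```

apply_moves:
  moves:
    - [[0,-0.025,0.015],[0.03,0,0],0]
    - [[0,-0.025,0.015],[0,0,0],0]
    - [[0,-0.025,0.015],[0,0,0],0]
    - [[0,-0.025,0.013],[0,0,0],0]
    - [[0,-0.012,0.005],[0,0,0],0]
    - [[0,0,0],[0,0,0],0]

```text
time: 2.1
position: [0.5791, -0.1048, 0.3391]
tcp_rot: [-0.001, 0.711, -0.004, 0.703]
ft_force: [-0.7, 0.7, 0.5]
grip_width: 0.0003
```

```bash
python3 -c "
from h import *
to(.581,-.094,.207)
c=ctrl.camera('wrist');a=c['frame']
np.savez('w1.npz',**c)
for n,z in(('tcp',.33),):print(proj(c,(.581,-.094,.243)),proj(c,(.6295,-.083,.262)))
d=ctrl.camera('scene')['frame'][130:310,130:370]
cv2.imwrite('pics/w1.png',np.hstack([cv2.resize(a,(400,300)),cv2.resize(d,(400,300))]))"
```

```text
pos [ 0.5791 -0.1048  0.3391] F [-0.7  0.7  0.5] tool shift [0.1321 0.0116 0.0033] joints [-0.25  0.33  1.34 -0.01  1.48 -1.82] t 2.1
[[-0.011, 0.004, 1.0], [-0.006, 1.0, -0.004], [-1.0, -0.006, -0.011]] fix rotvec to x down,y=+world y: [-0.004 -0.011  0.006]
[294.68595779 200.63781626] [308.9532201  266.62591825]
```

View pics/w1.png

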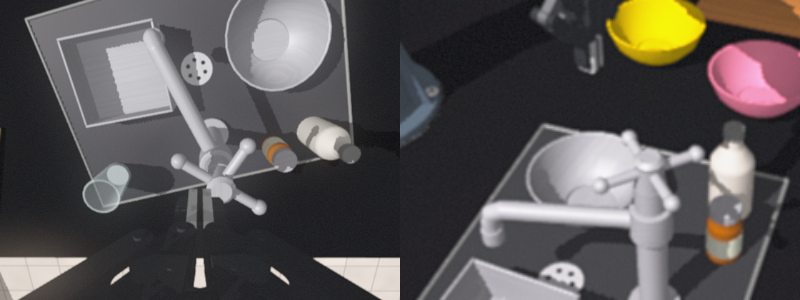

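Wrist: the hub is at (222,188) in the half picture against (221,190) predicted, so the column position holds; in the scene view the fingers hang above the robot-side gap between spokes. Descending into it.

apply_moves:
  moves:
    - [[0,0.012,0.001],[0,-0.01,0.005],0]
    - [[0.03,0,0],[0,0,0],0]
    - [[0.025,0,0],[0,0,0],0]
    - [[0.015,0,0],[0,0,0],0]
    - [[0,0,0],[0,0,0],0]

```text
time: 2.62
position: [0.5782, -0.0803, 0.2701]
tcp_rot: [-0.001, 0.705, 0.002, 0.71]
ft_force: [-0.3, 0.0, -1.1]
grip_width: 0.0001
```

```bash
python3 -c "
from h import *
to(.581,-.094,.207)"
```

```text
pos [ 0.5782 -0.0803  0.2701] F [-0.3  0.  -1.1] tool shift [ 0.0631 -0.0138  0.0023] joints [-0.22  0.35  1.48  0.    1.31 -1.79] t 2.6167
[[0.007, -0.003, 1.0], [0.001, 1.0, 0.003], [-1.0, 0.001, 0.007]] fix rotvec to x down,y=+world y: [ 0.003  0.007 -0.001]
```

apply_moves:
  moves:
    - [[0,-0.014,0.002],[0,0,0],0]
    - [[0,0,0],[0,0,0],0]
    - [[0.025,0,0],[0,0,0],0]
    - [[0.02,0,0],[0,0,0],0]
    - [[0.012,0,0],[0,0,0],0]
    - [[0,0,0],[0,0,0],0]
    - [[0,0,0],[0,0,0],0]

```text
time: 3.2
position: [0.5835, -0.0904, 0.2205]
tcp_rot: [-0.002, 0.7, 0.003, 0.714]
ft_force: [0.7, -0.1, 0.6]
grip_width: 0.0
```

```bash
python3 -c "
from h import *
to(.581,-.094,.207)"
```

```text
pos [ 0.5835 -0.0904  0.2205] F [ 0.7 -0.1  0.6] tool shift [ 0.0135 -0.0036 -0.0028] joints [-0.24  0.39  1.53  0.01  1.2  -1.82] t 3.2
[[0.02, -0.007, 1.0], [0.0, 1.0, 0.007], [-1.0, 0.0, 0.02]] fix rotvec to x down,y=+world y: [ 0.007  0.02  -0.   ]
```

apply_moves:
  moves:
    - [[0.012,0.003,-0.003],[0,0.015,0],0]
    - [[0,0.004,0],[0,0,0],0]
    - [[0,0.004,0],[0,0,0],0]
    - [[0,0.004,0.001],[0,0,0],0]
    - [[0,0.004,0.001],[0,0,0],0]
    - [[0,0.004,0.001],[0,0,0],0]
    - [[0,0,0],[0,0,0],0]

```text
time: 3.78
position: [0.5854, -0.0653, 0.2126]
tcp_rot: [-0.003, 0.703, 0.002, 0.711]
ft_force: [-0.5, -1.4, -0.2]
grip_width: 0.0001
```

```bash
cat >> h.py <<'E'
def rel(n=None):
    s=ctrl.get_state();p=s["position"];d=p[:2]-[.6295,-.083]
    print("p",p.round(4),"r",np.linalg.norm(d).round(4),"ang",np.degrees(np.arctan2(*d[::-1])).round(1),"F",s["ft_force"].round(1),"t",round(s["time"],2))
    if n: 
        c=ctrl.camera("wrist");np.savez(n+".npz",**c);cv2.imwrite(f"pics/{n}.png",c["frame"])
E
python3 -c "
from h import *
rel()"
```

```text
p [ 0.5854 -0.0653  0.2126] r 0.0475 ang 158.1 F [-0.5 -1.4 -0.2] t 3.78
```

apply_moves:
  moves:
    - [[0,0.004,0.0015],[0,0,0],0]
    - [[0,0.0035,0.002],[0,0,0],0]
    - [[0,0.0035,0.002],[0,0,0],0]
    - [[0,0.002,0.002],[0,0,0],0]
    - [[0,0,0],[0,0,0],0]

```text
time: 4.2
position: [0.5936, -0.0517, 0.2134]
tcp_rot: [-0.004, 0.703, 0.001, 0.711]
ft_force: [-1.8, -3.4, 1.3]
grip_width: 0.0002
```

```bash
python3 -c "
from h import *
rel('w2')"
```

```text
p [ 0.5936 -0.0517  0.2134] r 0.0476 ang 138.9 F [-1.8 -3.4  1.3] t 4.2
```

View pics/w2.png

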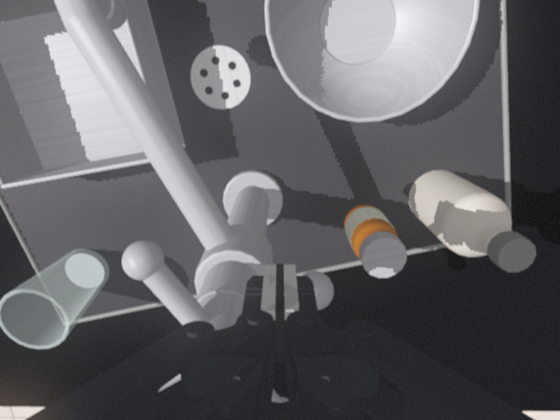

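The wrist view shows a free spoke's ball at (143,260) and the fingers pressing the next spoke, whose ball is at about (317,290).

```bash
python3 -c "
from h import *
c=dict(np.load('w2.npz'))
for u,v in((143,260),(317,290)):
  d=onz(c,u,v,.243)[:2]-[.6295,-.083];print(np.linalg.norm(d),np.degrees(np.arctan2(*d[::-1]))%360)"
```

```text
0.05410797448213363 215.29999118038418
0.05648420487740967 121.147276379806
```

apply_moves:
  moves:
    - [[0,0.0025,0.0025],[0,0,0],0]
    - [[0,0.002,0.0025],[0,0,0],0]
    - [[0,0.0018,0.0025],[0,0,0],0]
    - [[0,0,0],[0,0,0],0]

```text
time: 4.58
position: [0.6015, -0.045, 0.2135]
tcp_rot: [-0.004, 0.703, 0.001, 0.711]
ft_force: [-1.1, -2.3, 1.9]
grip_width: 0.0004
```

```bash
python3 -c "
from h import *
rel()"
```

```text
p [ 0.6015 -0.045   0.2135] r 0.0472 ang 126.4 F [-1.1 -2.3  1.9] t 4.58
```

Small steps now.

apply_moves:
  moves:
    - [[0,0.001,0.002],[0,0,0],0]
    - [[0,0.001,0.0015],[0,0,0],0]
    - [[0,0,0],[0,0,0],0]

```text
time: 4.83
position: [0.6054, -0.0427, 0.2136]
tcp_rot: [-0.004, 0.704, 0.001, 0.711]
ft_force: [-1.3, -2.2, 2.0]
grip_width: -0.0002
```

apply_moves:
  moves:
    - [[0,0.001,0.0015],[0,0,0],0]
    - [[0,0,0],[0,0,0],0]

```text
time: 5.0
position: [0.6071, -0.0417, 0.2137]
tcp_rot: [-0.004, 0.703, 0.001, 0.711]
ft_force: [-1.4, -2.1, 2.5]
grip_width: -0.0
```

apply_moves:
  moves:
    - [[0,0.0005,0.0015],[0,0,0],0]
    - [[0,0,0],[0,0,0],0]

```text
time: 5.17
position: [0.6077, -0.0415, 0.2136]
tcp_rot: [-0.004, 0.704, 0.001, 0.71]
ft_force: [-4.3, -2.6, 4.8]
grip_width: -0.0001
```

apply_moves:
  moves:
    - [[0,0,0.001],[0,0,0],0]
    - [[0,0,0],[0,0,0],0]

```text
time: 5.33
position: [0.6076, -0.0415, 0.2137]
tcp_rot: [-0.004, 0.706, 0.001, 0.709]
ft_force: [-3.2, -2.2, 4.0]
grip_width: -0.0001
```

apply_moves:
  moves:
    - [[0,0,0.001],[0,0,0],0]
    - [[0,0,0],[0,0,0],0]

```text
time: 5.5
position: [0.6075, -0.0415, 0.2137]
tcp_rot: [-0.004, 0.707, 0.001, 0.708]
ft_force: [-2.9, -2.6, 3.1]
grip_width: 0.0
```

```bash
python3 -c "
from h import *
rel('w3')"
```

```text
p [ 0.6075 -0.0415  0.2137] r 0.047 ang 117.9 F [-2.9 -2.6  3.1] t 5.5
```

View pics/w3.png

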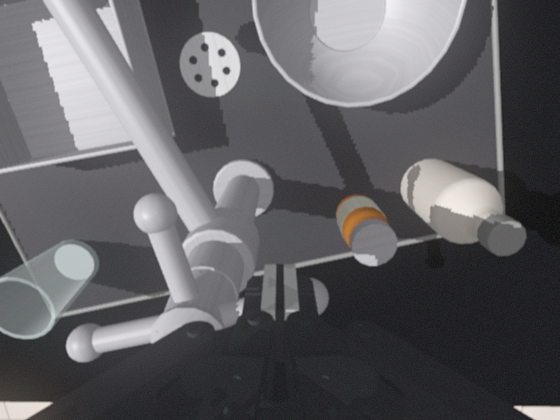

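The balls are now at (155,213) and (85,343); the spoke nearest the spout has swung towards the tap's -x.

```bash
python3 -c "
from h import *
c=dict(np.load('w3.npz'))
for u,v in((155,213),(85,343)):
  d=onz(c,u,v,.243)[:2]-[.6295,-.083];print(np.linalg.norm(d),np.degrees(np.arctan2(*d[::-1]))%360)"
```

```text
0.054319413780578966 194.2337563405718
0.057841289640827374 286.3324632275
```

apply_moves:
  moves:
    - [[0,0.0005,0.003],[0,0,0],0]
    - [[0,0,0],[0,0,0],0]

```text
time: 5.72
position: [0.6074, -0.0416, 0.2137]
tcp_rot: [-0.004, 0.709, 0.001, 0.705]
ft_force: [-4.4, -1.1, 5.9]
grip_width: 0.0002
```

Angles read 194 and 196 (286-90) degrees against 193.7 when shut, and further pushing no longer moves it. So the handle is at its stop; backing off and lifting.

apply_moves:
  moves:
    - [[0,0.003,-0.01],[0,-0.004,0],0]
    - [[0,0,-0.01],[0,0,0],0]
    - [[0,0,0],[0,0,0],0]
    - [[-0.03,0,0],[0,0,0],0]
    - [[-0.03,0,0],[0,0,0],0]
    - [[-0.03,0,0],[0,0,0],0]
    - [[0,0,0],[0,0,0],0]

```text
time: 6.3
position: [0.5884, -0.0359, 0.3048]
tcp_rot: [-0.003, 0.709, 0.003, 0.706]
ft_force: [0.7, -0.1, 0.7]
grip_width: 0.0
```

```bash
python3 -c "
from h import *
to(.514,-.189,.31)"
```

```text
pos [ 0.5884 -0.0359  0.3048] F [ 0.7 -0.1  0.7] tool shift [-0.0049 -0.1525 -0.0755] joints [-0.14  0.34  1.4  -0.    1.4  -1.72] t 6.3
[[-0.004, -0.007, 1.0], [0.0, 1.0, 0.007], [-1.0, 0.0, -0.004]] fix rotvec to x down,y=+world y: [ 0.007 -0.004 -0.   ]
```

apply_moves:
  moves:
    - [[-0.01,-0.01,-0.025],[0,0,0],0]
    - [[0,-0.025,-0.025],[0,0,0],0]
    - [[0,-0.035,-0.02],[0,0,0],0]
    - [[0,-0.035,0],[0,0,0],0]
    - [[0,-0.035,0],[0,0,0],0]
    - [[0,0,0],[0,0,0],0]
    - [[0,0,0],[0,0,0],0]

```text
time: 6.88
position: [0.522, -0.1798, 0.3166]
tcp_rot: [-0.004, 0.705, 0.005, 0.709]
ft_force: [-0.0, 0.4, 1.0]
grip_width: -0.0001
```

```bash
python3 -c "
from h import *
to(.514,-.193,.148)
c=ctrl.camera('top');np.savez('t2.npz',**c)
print(proj(c,(.514,-.193,.148)),proj(c,ctrl.get_state()['position']))
s=ctrl.camera('scene')['frame']
cv2.imwrite('pics/t2.png',np.hstack([cv2.resize(c['frame'][100:300,230:460],(460,400)),cv2.resize(s[160:330,150:310],(340,400))]))"
```

```text
pos [ 0.522  -0.1798  0.3166] F [-0.   0.4  1. ] tool shift [ 0.1685 -0.0134 -0.0091] joints [-0.42  0.26  1.49  0.    1.39 -2.  ] t 6.8833
[[0.006, -0.012, 1.0], [0.002, 1.0, 0.012], [-1.0, 0.002, 0.006]] fix rotvec to x down,y=+world y: [ 0.012  0.006 -0.002]
[378.4025844  212.22526332] [389.87116597 203.98499639]
```

View pics/t2.png

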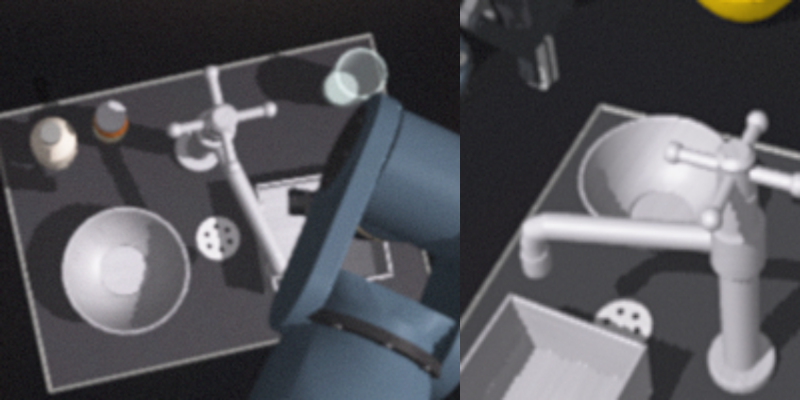

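Seen from the top, the handle's spokes (balls at (176,130), (212,72) and (271,109) in the crop) lie along the board's edges, so it is shut. The bowl and tub are unmoved. The gripper is on the tub side of the spout, so I descend there.

apply_moves:
  moves:
    - [[0,-0.014,-0.008],[0.01,0.005,0],0]
    - [[0.03,0,0],[0,0,0],0]
    - [[0.035,0,0],[0,0,0],0]
    - [[0.035,0,0],[0,0,0],0]
    - [[0.03,0,0],[0,0,0],0]
    - [[0.015,0,0],[0,0,0],0]
    - [[0,0,0],[0,0,0],0]

```text
time: 7.57
position: [0.5187, -0.1856, 0.1675]
tcp_rot: [-0.004, 0.704, 0.005, 0.71]
ft_force: [-0.6, 0.7, -0.8]
grip_width: 0.0002
```

```bash
python3 -c "
from h import *
rel()"
```

```text
p [ 0.5187 -0.1856  0.1675] r 0.151 ang -137.2 F [-0.6  0.7 -0.8] t 7.57
```

apply_moves:
  moves:
    - [[0.015,0,-0.002],[0,0,0],0]
    - [[0.003,0.006,-0.004],[0,0,0],0]
    - [[0,0.007,-0.004],[0,0,0],0]
    - [[0,0.007,-0.004],[0,0,0],0]
    - [[0,0.007,-0.004],[0,0,0],0]
    - [[0,0.007,-0.004],[0,0,0],0]
    - [[0,0.007,-0.003],[0,0,0],0]
    - [[0,0,0],[0,0,0],0]

```text
time: 8.23
position: [0.4943, -0.1374, 0.1549]
tcp_rot: [-0.006, 0.702, 0.006, 0.712]
ft_force: [0.1, 0.4, -0.3]
grip_width: 0.0002
```

```bash
python3 -c "
from h import *
rel()"
```

```text
p [ 0.4943 -0.1374  0.1549] r 0.1457 ang -158.1 F [ 0.1  0.4 -0.3] t 8.23
```

apply_moves:
  moves:
    - [[0,0.008,-0.003],[0,0,0],0]
    - [[0,0.008,-0.003],[0,0,0],0]
    - [[0,0.008,-0.002],[0,0,0],0]
    - [[0,0.008,-0.002],[0,0,0],0]
    - [[0,0.008,-0.001],[0,0,0],0]
    - [[0,0.008,0],[0,0,0],0]
    - [[0,0,0],[0,0,0],0]

```text
time: 8.82
position: [0.4814, -0.0844, 0.1555]
tcp_rot: [-0.006, 0.701, 0.006, 0.713]
ft_force: [-0.3, -0.2, 0.7]
grip_width: 0.0
```

```bash
python3 -c "
from h import *
rel('w4')"
```

```text
p [ 0.4814 -0.0844  0.1555] r 0.1481 ang -179.5 F [-0.3 -0.2  0.7] t 8.82
```

View pics/w4.png

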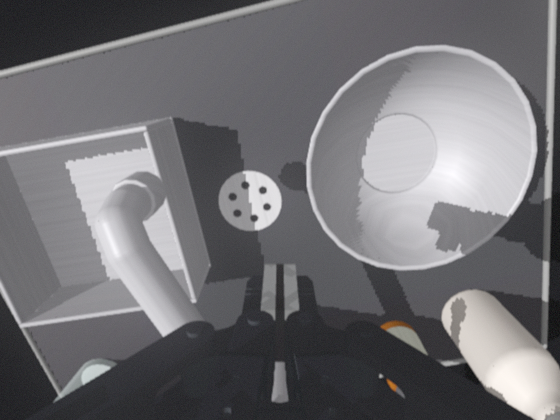

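The wrist view shows the spout still on the left, outlet at (140,195) over the tub, with the fingers to its right. I compute where the outlet really is.

```bash
python3 -c "
from h import *
c=dict(np.load('w4.npz'))
for u,v,z in((143,195,.113),(120,225,.165),(175,325,.165),(281,265,.155)):
  p=onz(c,u,v,z);d=p[:2]-[.6295,-.083];print(p,np.linalg.norm(d),np.degrees(np.arctan2(*d[::-1]))%360)
print(proj(c,ctrl.get_state()['position']))
c=ctrl.camera('top');s=ctrl.camera('scene')['frame']
cv2.imwrite('pics/t3.png',np.hstack([cv2.resize(c['frame'][100:300,230:460],(460,400)),cv2.resize(s[160:330,150:310],(340,400))]))"
```

```text
[ 0.46571683 -0.17208236  0.113     ] 0.1864419315414543 208.54195697334941
[ 0.46483336 -0.16474699  0.165     ] 0.18384143558096402 206.4016076815232
[ 0.52429228 -0.1422767   0.165     ] 0.12075757126552736 209.39801323829408
[ 0.49132768 -0.08409184  0.155     ] 0.13817663395918606 180.452743465153
[279.77272659 249.31150726]
```

View pics/t3.png

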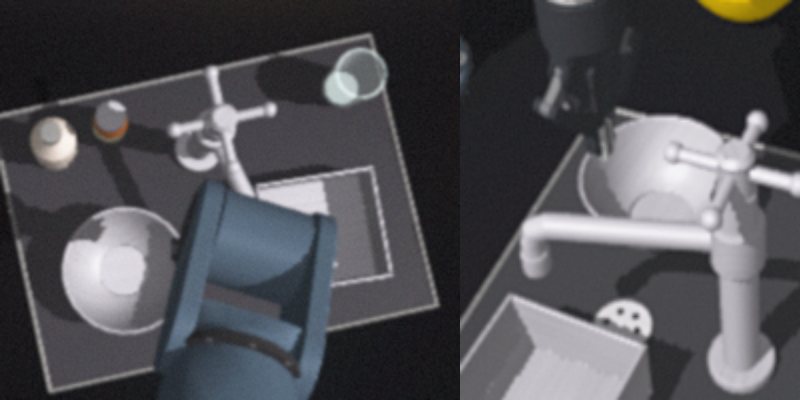

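```bash
python3 -c "
from h import *
c=ctrl.camera('scene')
p=ctrl.get_state()['position'];print(p,proj(c,p))
for a in (205,208):
  for r in(.1,.15,.18):
    q=[.6295+r*np.cos(np.radians(a)),-.083+r*np.sin(np.radians(a)),.165];u=proj(c,q);print(a,r,u,'crop',460+(u[0]-150)*2.125,(u[1]-160)*400/170)
u=proj(c,p);print('crop',460+(u[0]-150)*2.125,(u[1]-160)*400/170)"
```

```text
[ 0.48168926 -0.08600496  0.15557555] [217.49052905 237.3252926 ]
205 0.1 [227.12766384 256.97427891] crop 623.8962856521861 228.1747738955219
205 0.15 [201.88190066 254.54865301] crop 570.249038907132 222.46741885272212
205 0.18 [186.89812787 253.10900443] crop 538.4085217225758 219.08001041436862
208 0.1 [226.55983646 258.96104565] crop 622.6896524824745 232.8495191808501
208 0.15 [200.87446547 257.4994053 ] crop 568.1082391161749 229.41036541004354
208 0.18 [185.57918834 256.62901903] crop 535.6057752215962 227.36239771610786
crop 603.4173742291928 181.94186494891494
```

```bash
python3 -c "
from h import *
w=dict(np.load('w4.npz'));s=ctrl.camera('scene')
R=[ray(w,281,265),ray(s,218.2,226.7)]
A=[];b=[]
for o,d in R:
  d=d/np.linalg.norm(d);M=np.eye(3)-np.outer(d,d);A.append(M);b.append(M@o)
x,res,*_=np.linalg.lstsq(np.vstack(A),np.hstack(b),rcond=None);print(x,np.sqrt(res))"
```

```text
[ 0.48009195 -0.08195505  0.17899093] [0.00411159]
```

The triangulated fingertip is at z = 0.179 while the TCP reads 0.155, so the shut tips sit about 23 mm higher than the TCP and skimmed over the spout. The earlier push therefore only caught the spoke at its edge. I'll go back and confirm the stop from deeper first (TCP z about 0.20), then push the spout lower.

apply_moves:
  moves:
    - [[-0.035,0,0],[0,0.01,0],0]
    - [[-0.035,0,0],[0,0,0],0]
    - [[-0.035,0,0],[0,0,0],0]
    - [[-0.03,0,0],[0,0,0],0]
    - [[0,0,0.03],[0,0,0],0]
    - [[0,0.01,0.03],[0,0,0],0]
    - [[0,0.01,0.025],[0,0,0],0]
    - [[0,0.005,0.01],[0,0,0],0]
    - [[0,0,0],[0,0,0],0]
    - [[0,0,0],[0,0,0],0]

```text
time: 9.9
position: [0.5785, -0.0627, 0.2981]
tcp_rot: [-0.004, 0.705, 0.002, 0.709]
ft_force: [-0.6, -0.7, -0.0]
grip_width: 0.0001
```

```bash
python3 -c "
from h import *
to(.585,-.055,.20)"
```

```text
pos [ 0.5785 -0.0627  0.2981] F [-0.6 -0.7 -0. ] tool shift [0.0981 0.0078 0.006 ] joints [-0.19  0.33  1.44 -0.    1.37 -1.77] t 9.9
[[0.006, -0.009, 1.0], [-0.002, 1.0, 0.009], [-1.0, -0.002, 0.006]] fix rotvec to x down,y=+world y: [0.009 0.006 0.002]
```

apply_moves:
  moves:
    - [[0,0.008,0.006],[0,0.006,0],0]
    - [[0,0,0],[0,0,0],0]
    - [[0.03,0,0],[0,0,0],0]
    - [[0.03,0,0],[0,0,0],0]
    - [[0.02,0,0],[0,0,0],0]
    - [[0,0,0],[0,0,0],0]
    - [[0,0,0],[0,0,0],0]

```text
time: 10.48
position: [0.5823, -0.056, 0.2176]
tcp_rot: [-0.003, 0.707, 0.001, 0.708]
ft_force: [1.1, 0.7, 0.3]
grip_width: -0.0001
```

```bash
python3 -c "
from h import *
to(.59,-.047,.20);rel()"
```

```text
pos [ 0.5823 -0.056   0.2176] F [1.1 0.7 0.3] tool shift [0.0176 0.009  0.0078] joints [-0.17  0.4   1.54 -0.    1.21 -1.75] t 10.4833
[[0.002, -0.007, 1.0], [-0.003, 1.0, 0.007], [-1.0, -0.003, 0.002]] fix rotvec to x down,y=+world y: [0.007 0.002 0.003]
p [ 0.5823 -0.056   0.2176] r 0.0544 ang 150.3 F [1.1 0.7 0.3] t 10.48
```

Spoke at 103.7° runs through about (0.618,-0.036); lowering, then approaching in +x.

apply_moves:
  moves:
    - [[0.014,0,0],[0,0,0],0]
    - [[0.004,0.005,0.003],[0,0,0],0]
    - [[0,0.005,0.005],[0,0,0],0]
    - [[0,0.001,0.005],[0,0,0],0]
    - [[0,0,0],[0,0,0],0]

```text
time: 10.9
position: [0.5982, -0.0446, 0.2059]
tcp_rot: [-0.004, 0.704, 0.001, 0.71]
ft_force: [-0.1, -0.0, 0.4]
grip_width: -0.0002
```

apply_moves:
  moves:
    - [[0,0,0.003],[0,0,0],0]
    - [[0,0,0.002],[0,0,0],0]
    - [[0,0,0],[0,0,0],0]

```text
time: 11.15
position: [0.6042, -0.0443, 0.2078]
tcp_rot: [-0.004, 0.704, 0.001, 0.71]
ft_force: [-2.1, 0.1, -1.9]
grip_width: 0.0001
```

apply_moves:
  moves:
    - [[0,0,0.002],[0,0,0],0]
    - [[0,0,0],[0,0,0],0]

```text
time: 11.32
position: [0.604, -0.0443, 0.2074]
tcp_rot: [-0.004, 0.706, 0.001, 0.708]
ft_force: [-3.2, -0.4, 2.0]
grip_width: -0.0
```

apply_moves:
  moves:
    - [[0.004,0,0.002],[0,0,0],0]

```text
time: 11.4
position: [0.6046, -0.0445, 0.2044]
tcp_rot: [-0.004, 0.707, 0.001, 0.707]
ft_force: [-21.2, -2.2, 16.0]
grip_width: 0.0003
```

apply_moves:
  moves:
    - [[0.001,0.0005,0.003],[0,-0.005,0],0]

```text
time: 11.48
position: [0.6046, -0.0446, 0.2032]
tcp_rot: [-0.004, 0.708, 0.001, 0.706]
ft_force: [-27.2, -4.4, 12.5]
grip_width: -0.0003
```

apply_moves:
  moves:
    - [[0,0.0005,0.004],[0,-0.005,0],0]

```text
time: 11.57
position: [0.6046, -0.0446, 0.2032]
tcp_rot: [-0.005, 0.71, 0.0, 0.704]
ft_force: [-31.8, -3.2, 16.1]
grip_width: -0.0001
```

A hard stop at 27-32 N with no motion, so the handle is shut. Easing off at once.

apply_moves:
  moves:
    - [[0,0.001,-0.008],[0,0.01,0],0]
    - [[0,0,-0.012],[0,0,0],0]
    - [[0,0,0],[0,0,0],0]
    - [[-0.03,0,0],[0,0,0],0]
    - [[-0.035,0,0],[0,0,0],0]
    - [[-0.03,0,0],[0,0,0],0]
    - [[-0.01,-0.01,-0.025],[0,0,0],0]
    - [[0,-0.025,-0.025],[0,0,0],0]
    - [[0,-0.035,-0.02],[0,0,0],0]
    - [[0,-0.035,0],[0,0,0],0]
    - [[0,-0.035,0],[0,0,0],0]
    - [[0,-0.012,0],[0,0,0],0]
    - [[0,0,0],[0,0,0],0]
    - [[0,0,0],[0,0,0],0]

```text
time: 12.73
position: [0.5178, -0.2024, 0.32]
tcp_rot: [-0.006, 0.711, -0.001, 0.703]
ft_force: [-0.5, 0.3, 0.1]
grip_width: 0.0001
```

```bash
python3 -c "
from h import *
to(.514,-.198,.125);rel()"
```

```text
pos [ 0.5178 -0.2024  0.32  ] F [-0.5  0.3  0.1] tool shift [ 0.195   0.0063 -0.0018] joints [-0.45  0.27  1.46 -0.01  1.41 -2.03] t 12.7333
[[-0.01, -0.008, 1.0], [-0.01, 1.0, 0.007], [-1.0, -0.01, -0.01]] fix rotvec to x down,y=+world y: [ 0.007 -0.01   0.01 ]
p [ 0.5178 -0.2024  0.32  ] r 0.1635 ang -133.1 F [-0.5  0.3  0.1] t 12.73
```

apply_moves:
  moves:
    - [[0.03,0.002,0],[0,-0.01,0.01],0]
    - [[0.035,0,0],[0,0,0],0]
    - [[0.035,0,0],[0,0,0],0]
    - [[0.035,0,0],[0,0,0],0]
    - [[0.03,0,0],[0,0,0],0]
    - [[0.015,0,0],[0,0,0],0]
    - [[0,0,0],[0,0,0],0]
    - [[0,0,0],[0,0,0],0]

```text
time: 13.4
position: [0.5225, -0.191, 0.1352]
tcp_rot: [-0.005, 0.705, 0.005, 0.709]
ft_force: [0.1, 0.5, 0.6]
grip_width: -0.0001
```

```bash
python3 -c "
from h import *
to(.514,-.198,.122)"
```

```text
pos [ 0.5225 -0.191   0.1352] F [0.1 0.5 0.6] tool shift [ 0.0131 -0.0069 -0.0087] joints [-0.44  0.43  1.7   0.    1.   -2.02] t 13.4
[[0.007, -0.015, 1.0], [0.001, 1.0, 0.015], [-1.0, 0.0, 0.007]] fix rotvec to x down,y=+world y: [ 0.015  0.007 -0.001]
```

apply_moves:
  moves:
    - [[0.012,0,-0.004],[0.015,0.007,0],0]
    - [[0,0.006,-0.005],[0,0,0],0]
    - [[0,0.007,-0.005],[0,0,0],0]
    - [[0,0.007,-0.004],[0,0,0],0]
    - [[0,0.007,-0.004],[0,0,0],0]

```text
time: 13.82
position: [0.5019, -0.1622, 0.1263]
tcp_rot: [-0.001, 0.705, -0.001, 0.709]
ft_force: [1.7, -2.4, -1.3]
grip_width: -0.0002
```

apply_moves:
  moves:
    - [[0,0.007,-0.004],[0,0,0],0]
    - [[0,0.007,-0.004],[0,0,0],0]
    - [[0,0.007,-0.003],[0,0,0],0]

```text
time: 14.07
position: [0.4906, -0.1393, 0.128]
tcp_rot: [-0.001, 0.703, -0.002, 0.711]
ft_force: [0.7, -1.8, -0.7]
grip_width: -0.0001
```

```bash
python3 -c "
from h import *
rel()"
```

```text
p [ 0.4906 -0.1393  0.128 ] r 0.1498 ang -157.9 F [ 0.7 -1.8 -0.7] t 14.07
```

apply_moves:
  moves:
    - [[0.001,0.008,-0.003],[0,0,0],0]
    - [[0.001,0.008,-0.002],[0,0,0],0]
    - [[0.001,0.008,-0.002],[0,0,0],0]
    - [[0,0.008,-0.001],[0,0,0],0]
    - [[0,0.008,-0.001],[0,0,0],0]
    - [[0,0.008,0],[0,0,0],0]
    - [[0,0.008,0.001],[0,0,0],0]
    - [[0,0.008,0.002],[0,0,0],0]
    - [[0,0,0],[0,0,0],0]

```text
time: 14.82
position: [0.4839, -0.0674, 0.1255]
tcp_rot: [-0.002, 0.703, -0.002, 0.711]
ft_force: [0.9, -1.0, 0.9]
grip_width: -0.0002
```

```bash
python3 -c "
from h import *
rel('w5')"
```

```text
p [ 0.4839 -0.0674  0.1255] r 0.1464 ang 173.9 F [ 0.9 -1.   0.9] t 14.82
```

View pics/w5.png

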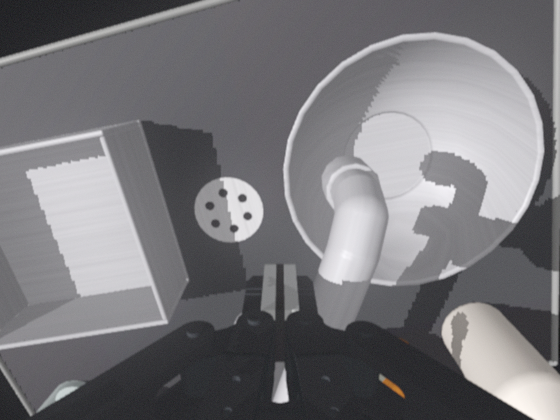

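The spout is now moving with the finger: the outlet is at (346,172), just inside the bowl's rim; the rim points read (287,165), (430,35), (542,145), (400,284).

```bash
python3 -c "
from h import *
c=dict(np.load('w5.npz'))
C=np.array([.6295,-.083])
def pr(n,p):
  d=p[:2]-C;print(n,p[:2].round(4),np.linalg.norm(d).round(4),(np.degrees(np.arctan2(*d[::-1]))%360).round(1))
pr('outlet',onz(c,346,172,.113)); pr('tube end',onz(c,364,205,.165))
Q=np.array([onz(c,u,v,.065)[:2] for u,v in((287,165),(340,69),(430,35),(520,87),(542,145),(500,246),(400,284))])
A=np.c_[2*Q,np.ones(len(Q))];x=np.linalg.lstsq(A,(Q**2).sum(1),rcond=None)[0];print('rad',np.sqrt(x[2]+x[:2]@x[:2]));pr('bowl',x[:2])"
```

```text
outlet [ 0.4444 -0.0326] 0.1919 164.8
tube end [ 0.4452 -0.0341] 0.1907 165.1
rad 0.08462012418853895
bowl [0.4587 0.0208] 0.1999 148.7
```

apply_moves:
  moves:
    - [[0,0.006,0],[0,0,0],0]
    - [[0,0.006,0.001],[0,0,0],0]
    - [[0,0.006,0.001],[0,0,0],0]
    - [[0,0.006,0.002],[0,0,0],0]
    - [[0,0.004,0.001],[0,0,0],0]
    - [[0,0.002,0.001],[0,0,0],0]
    - [[0,0,0],[0,0,0],0]

```text
time: 15.45
position: [0.4904, -0.0353, 0.1247]
tcp_rot: [-0.002, 0.703, -0.002, 0.711]
ft_force: [1.3, -2.3, 1.5]
grip_width: -0.0001
```

```bash
python3 -c "
from h import *
rel('w6')"
```

```text
p [ 0.4904 -0.0353  0.1247] r 0.1471 ang 161.1 F [ 1.3 -2.3  1.5] t 15.45
```

View pics/w6.png

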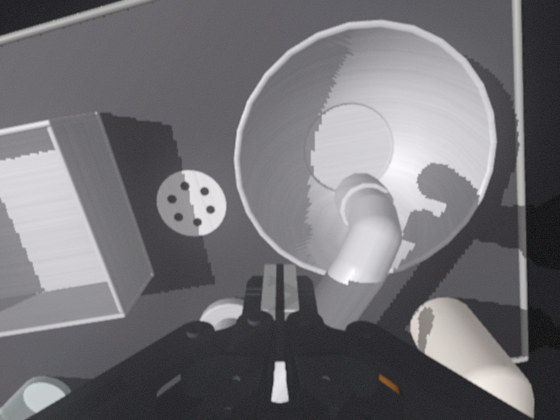

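The outlet is at (360,190) and the rim runs through (236,160), (290,45), (375,21), (460,65), (495,140), (450,240), (350,278).

```bash
python3 -c "
from h import *
c=dict(np.load('w6.npz'))
C=np.array([.6295,-.083])
def pr(n,p):
  d=p[:2]-C;print(n,p[:2].round(4),np.linalg.norm(d).round(4),(np.degrees(np.arctan2(*d[::-1]))%360).round(1))
pr('outlet',onz(c,359,191,.113)); pr('tube end',onz(c,378,222,.165))
Q=np.array([onz(c,u,v,.065)[:2] for u,v in((236,160),(290,45),(375,21),(460,65),(495,140),(435,253),(270,246))])
A=np.c_[2*Q,np.ones(len(Q))];x=np.linalg.lstsq(A,(Q**2).sum(1),rcond=None)[0];print('rad',np.sqrt(x[2]+x[:2]@x[:2]));pr('bowl',x[:2])"
```

```text
outlet [0.4612 0.0071] 0.1909 151.8
tube end [0.4587 0.0041] 0.1917 153.0
rad 0.08549438438077892
bowl [0.4578 0.0186] 0.1995 149.4
```

apply_moves:
  moves:
    - [[0,0.003,0.001],[0,0,0],0]
    - [[0,0.002,0.001],[0,0,0],0]
    - [[0,0.001,0],[0,0,0],0]
    - [[0,0,0],[0,0,0],0]

```text
time: 15.83
position: [0.4922, -0.0292, 0.1246]
tcp_rot: [-0.002, 0.704, -0.003, 0.711]
ft_force: [0.2, -2.0, 1.1]
grip_width: -0.0
```

```bash
python3 -c "
from h import *
rel()"
```

```text
p [ 0.4922 -0.0292  0.1246] r 0.1474 ang 158.6 F [ 0.2 -2.   1.1] t 15.83
```

Moved 2.5°, so the spout should be at about 149.7°. Backing off to -y, lifting away and checking.

apply_moves:
  moves:
    - [[0,-0.01,0],[0,0,0],0]
    - [[0,-0.02,-0.005],[0,0,0],0]
    - [[0,-0.025,-0.01],[0,0,0],0]
    - [[-0.02,-0.01,0],[0,0,0],0]
    - [[-0.03,0,0],[0,0,0],0]
    - [[-0.03,0,0],[0,0,0],0]
    - [[-0.03,0,0],[0,0,0],0]
    - [[-0.03,0,0],[0,0,0],0]
    - [[-0.02,-0.03,-0.03],[0,0,0],0]
    - [[0,-0.035,-0.03],[0,0,0],0]
    - [[0,-0.035,-0.03],[0,0,0],0]
    - [[0,-0.035,-0.02],[0,0,0],0]
    - [[0,-0.035,0],[0,0,0],0]
    - [[0,-0.035,0],[0,0,0],0]
    - [[0,-0.035,0],[0,0,0],0]
    - [[0,0,0],[0,0,0],0]
    - [[0,0,0],[0,0,0],0]

```text
time: 17.25
position: [0.362, -0.3421, 0.2882]
tcp_rot: [-0.001, 0.705, -0.0, 0.71]
ft_force: [-0.3, 0.2, -0.4]
grip_width: 0.0002
```

```bash
python3 -c "
from h import *
rel()
c=ctrl.camera('top');np.savez('t4.npz',**c);s=ctrl.camera('scene');np.savez('s4.npz',**s)
cv2.imwrite('pics/t4.png',np.hstack([cv2.resize(c['frame'][110:300,230:430],(400,380)),cv2.resize(s['frame'][160:350,150:350],(400,380))]))"
```

```text
p [ 0.362  -0.3421  0.2882] r 0.3724 ang -135.9 F [-0.3  0.2 -0.4] t 17.25
```

```bash
cat > ck.py <<'E'
from h import *
C=[.6295,-.083]
def prof(f,r,z):
    c=dict(np.load(f));g=cv2.GaussianBlur(cv2.cvtColor(c["frame"],cv2.COLOR_BGR2GRAY),(3,3),0);a=np.arange(0,360,2)
    u=np.array([proj(c,(C[0]+r*np.cos(t),C[1]+r*np.sin(t),z)) for t in np.radians(a)]).astype('float32')
    return a,cv2.remap(g,u[:,0],u[:,1],cv2.INTER_LINEAR).ravel()
for f in("top0.npz","t4.npz"):
    for r,z in((.056,.243),(.045,.243),(.085,.165),(.1,.165)):
        a,p=prof(f,r,z);print(f,r,[(int(t),int(v)) for t,v in zip(a,p) if v>120])
g0,g1=[cv2.cvtColor(dict(np.load(f))["frame"],cv2.COLOR_BGR2GRAY) for f in("top0.npz","t4.npz")]
def bowl(g):
    m=((g>95)*255).astype('uint8');m[:, :250]=0;m[:200]=0;m[:,326:]=0;m[275:]=0
    k=max(cv2.findContours(m,0,1)[0],key=cv2.contourArea);return cv2.minEnclosingCircle(k)
print("bowl",bowl(g0),bowl(g1))
d=cv2.absdiff(cv2.GaussianBlur(g0,(3,3),0),cv2.GaussianBlur(g1,(3,3),0))
for n,(x,y,w,h) in dict(tum=(388,115,40,45),soap=(240,150,30,40),spice=(272,145,25,30),tub=(385,180,42,70),pink=(130,160,75,75)).items():print(n,d[y:y+h,x:x+w].mean().round(1),d[y:y+h,x:x+w].max())
E
python3 ck.py
```

```text
top0.npz 0.056 [(50, 132), (52, 170), (54, 195), (56, 208), (58, 208), (60, 196), (62, 178), (64, 156), (66, 127), (142, 127), (144, 154), (146, 181), (148, 205), (150, 220), (152, 226), (154, 221), (156, 217), (158, 215), (160, 215), (162, 215), (164, 214), (166, 205), (168, 187), (170, 161), (172, 127), (184, 123), (186, 147), (188, 170), (190, 190), (192, 206), (194, 217), (196, 221), (198, 213), (200, 188), (202, 150), (232, 145), (234, 169), (236, 189), (238, 202), (240, 202), (242, 192), (244, 165), (246, 128), (320, 165), (322, 201), (324, 222), (326, 218), (328, 205), (330, 181), (332, 153), (334, 124)]
top0.npz 0.045 [(52, 143), (54, 172), (56, 193), (58, 198), (60, 193), (62, 173), (64, 150), (66, 121), (108, 133), (110, 150), (112, 149), (114, 141), (116, 128), (142, 126), (144, 156), (146, 187), (148, 215), (150, 225), (152, 224), (154, 205), (156, 183), (158, 167), (160, 170), (162, 180), (164, 193), (166, 196), (168, 192), (170, 180), (172, 160), (174, 143), (176, 131), (178, 134), (180, 144), (182, 160), (184, 177), (186, 192), (188, 206), (190, 214), (192, 218), (194,
[... 1647 characters left out ...]
, (178, 147), (188, 129), (190, 160), (192, 187), (194, 209), (196, 210), (198, 198), (200, 170), (202, 135), (276, 147), (278, 174), (280, 195), (282, 201), (284, 199), (286, 182), (288, 157), (290, 127)]
t4.npz 0.085 [(146, 150), (148, 190), (150, 222), (152, 239), (154, 229), (156, 188), (158, 125), (344, 122)]
t4.npz 0.1 [(146, 138), (148, 184), (150, 224), (152, 239), (154, 220), (156, 156), (214, 131), (216, 186), (218, 209), (220, 206), (222, 194), (224, 179), (226, 161), (228, 156), (230, 150), (332, 124)]
bowl ((292.6542663574219, 234.9423828125), 32.628238677978516) ((296.6224365234375, 224.62245178222656), 33.9526481628418)
tum 0.9 4
soap 7.1 103
spice 5.3 92
tub 0.9 4
pink 1.4 13
```

Handle: spokes at 12, 105.5, 195.5 and 282.5°, mean offset 13.9° against the board's 13.7°, so it is shut. The spout reads about 151-152° against the bowl's 150°. I check soap, spice and bowl for motion, since shadows changed there.

```bash
python3 - <<'E'
from h import *
F=[dict(np.load(f))["frame"] for f in("top0.npz","t4.npz")]
for n,(x,y,w,h) in dict(soap=(240,150,30,40),spice=(272,145,25,30),bowlLeft=(258,205,20,60)).items():
    a,b=[cv2.Canny(f[y:y+h,x:x+w],60,150).astype(float) for f in F]
    a,b=[cv2.Sobel(cv2.cvtColor(f[y:y+h,x:x+w],6).astype(np.float32),-1,1,0)+0 for f in F]
    print(n,"shift px",cv2.phaseCorrelate(a.astype(np.float64),b.astype(np.float64),cv2.createHanningWindow((w,h),cv2.CV_64F)))
    d=cv2.absdiff(*F)[y:y+h,x:x+w].max(2);ys,xs=np.where(d>30);print(" changed px",len(xs),(xs.min()+x,xs.max()+x,ys.min()+y,ys.max()+y) if len(xs) else "")
    print(" sat/bright centroid",[tuple(np.round([t.mean() for t in np.where(((f[y:y+h,x:x+w].max(2)>110)))],2)) for f in F])
c=dict(np.load("t4.npz"));g=cv2.cvtColor(F[1],6)
e=proj(c,(.4652,.0131,.165));print("expected outlet-top px",e)
x0,y0=int(e[0])-12,int(e[1])-12;print(cv2.subtract(g,cv2.cvtColor(F[0],6))[y0:y0+26:2,x0:x0+26:2],x0,y0)
E
```

```text
soap shift px ((-0.15989617445381477, 0.18653345165710888), 0.7740312553981658)
 changed px 114 (np.int64(244), np.int64(269), np.int64(150), np.int64(189))
 sat/bright centroid [(np.float64(20.61), np.float64(17.18)), (np.float64(19.76), np.float64(16.69))]
spice shift px ((1.8976966106319804, -0.988135321853175), 0.23074395849323506)
 changed px 45 (np.int64(277), np.int64(291), np.int64(150), np.int64(174))
 sat/bright centroid [(np.float64(12.18), np.float64(13.09)), (np.float64(12.1), np.float64(13.34))]
bowlLeft shift px ((-1.699866969756675, 1.6506984645805431), 0.12635901485780945)
 changed px 605 (np.int64(258), np.int64(277), np.int64(207), np.int64(263))
 sat/bright centroid [(np.float64(29.72), np.float64(12.44)), (np.float64(15.34), np.float64(15.73))]
expected outlet-top px [296.0625642  229.55646424]
[[  4   0   0   0   0   0   2   0   0  31 112 146 107]
 [  0   0   2   0   3   0   0   0   0  60 121 136  52]
 [  0   0   0   0   0   0   0   0   7  86 128  88   7]
 [  3   0   3   0   3   0   0   0   0  59 106  30   1]
 [  0   0   0   0   0   0   0   0   0  18  47   1   1]
 [  2   1   0   0   0   0   0   0   0   2   0   2   0]
 [  0   3   1   0   0   0   0   0   0   0   0   4   0]
 [  0   0   0   0   0   0   0   0   0   0   0   0   0]
 [  0   0   0   0   0   0   0   0   0   0   0   5   0]
 [  0   0   0   0   0   0   0   0   0   0   3   0   0]
 [  0   0   0   0   0   0   0   0   0   2   0   0   0]
 [  0   0   0   0   0   0   0   0   0   3   0   0   0]
 [  0   0   0   0   0   0   0   0   0   2   0   0   3]] 284 217
```

```bash
python3 - <<'E'
from h import *
F=[cv2.cvtColor(dict(np.load(f))["frame"],6).astype(np.float32) for f in("top0.npz","t4.npz")]
cx,cy=292.6,235
for a in range(0,360,30):
    r=np.arange(24,42,1.);u=(cx+r*np.cos(np.radians(a))).astype('f4');v=(cy+r*np.sin(np.radians(a))).astype('f4')
    print(a,[cv2.remap(f,u,v,1).ravel().astype(int).tolist()[3:] for f in F])
E
```

```text
0 [[91, 90, 102, 138, 156, 121, 85, 76, 77, 77, 74, 77, 77, 78, 79], [87, 89, 103, 138, 156, 122, 86, 77, 79, 77, 73, 74, 77, 77, 73]]
30 [[88, 86, 101, 139, 149, 119, 85, 80, 77, 76, 79, 79, 76, 78, 80], [85, 83, 89, 93, 83, 64, 54, 61, 72, 75, 76, 79, 77, 78, 76]]
60 [[88, 87, 98, 139, 150, 111, 82, 75, 79, 77, 78, 77, 76, 78, 77], [85, 85, 97, 137, 147, 113, 84, 77, 74, 74, 75, 74, 77, 78, 78]]
90 [[116, 109, 111, 145, 150, 111, 81, 76, 78, 76, 75, 77, 77, 76, 79], [111, 107, 112, 144, 152, 109, 80, 75, 75, 75, 75, 75, 76, 74, 71]]
120 [[156, 149, 148, 164, 174, 125, 86, 75, 73, 73, 78, 73, 72, 75, 71], [87, 83, 84, 90, 98, 85, 78, 75, 75, 72, 75, 71, 73, 74, 72]]
150 [[193, 186, 189, 196, 181, 119, 59, 45, 47, 45, 47, 46, 48, 48, 47], [87, 86, 87, 93, 90, 70, 50, 45, 45, 44, 45, 43, 43, 43, 44]]
180 [[207, 205, 203, 202, 184, 130, 68, 46, 48, 46, 46, 48, 46, 45, 45], [90, 88, 90, 93, 91, 71, 49, 46, 45, 44, 46, 42, 42, 41, 42]]
210 [[209, 206, 204, 206, 196, 146, 69, 51, 46, 47, 49, 46, 49, 47, 47], [129, 124, 118, 100, 90, 78, 56, 47, 46, 50, 46, 42, 45, 46, 46]]
240 [[179, 179, 177, 184, 181, 125, 66, 47, 46, 46, 49, 47, 60, 70, 74], [181, 178, 174, 153, 112, 74, 51, 45, 44, 47, 44, 47, 58, 68, 71]]
270 [[148, 143, 146, 164, 184, 127, 68, 47, 49, 48, 48, 44, 52, 46, 48], [146, 141, 144, 169, 180, 134, 81, 73, 73, 74, 71, 71, 75, 70, 76]]
300 [[91, 100, 111, 142, 171, 130, 86, 74, 74, 74, 74, 75, 73, 75, 75], [195, 195, 192, 193, 193, 191, 189, 188, 186, 186, 187, 183, 185, 183, 181]]
330 [[94, 93, 109, 146, 153, 115, 76, 72, 78, 76, 74, 74, 79, 92, 123], [96, 91, 109, 141, 149, 112, 77, 74, 73, 70, 74, 76, 77, 90, 125]]
```

The bowl's rim edges coincide pixel for pixel with the first picture; only shadows changed. Handing in.

```bash
python3 -c "
from h import *
print(ctrl.get_state()['ft_force'].round(1),ctrl.hand_in())"
```

```text
the job is handed in; nothing more can be done
[-0.2 -0.1  0.6] None
```

I shut the tap and swung the spout over the round steel bowl. I then moved the gripper clear and handed the job in at about 17 s on the robot's clock.

**Handle:** I pushed it clockwise by about 0.78 rad to its hard stop. The last top view puts the spokes at 13.9° against 13.7° for the board, so it is shut to within what I can measure.

**Spout:** The last wrist measurement plus the final push puts it at 149.3–150.5°, with the bowl's centre at 149.4°. The last top view read about 150.7° against 150.0°. By my measurements the bowl's centre lies 9–14 mm farther out than the 190 mm outlet radius, so the outlet hangs slightly short of the centre. Pushing the spout cannot change that.

**Everything else:** The bowl's rim, the tub and the tumbler match the first pictures. The spout's shadow now falls near the soap bottle, the spice jar and the bowl. The soap and spice outlines shifted by less than a pixel, but the image match there was poor.

Three things went wrong or were left unsure:
- **Fingertip height:** The shut fingertips sit about 23 mm higher than the reported TCP. My first push at the spout passed over it without touching.
- **Force at the stop:** I pushed the handle a second time, with the fingers lower, to confirm the stop. That push peaked at about 32 N sideways, and about 36 N at the wrist counting a 16 N vertical part. That is close to the 35 N limit on the tap, and I can't rule out having passed it briefly.
- **Final picture:** I had used all 12 picture views, so the final checks were numerical only.

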